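Show the waisted test bar to the inspection camera, broad face then edge

ROBOT

A 6-joint arm with a two-finger parallel gripper is mounted at the origin on a cart in front of the work surface, level with it; the furniture and walls round the work are solid. World frame = base frame: x ahead of the robot, y to its left, z up, the work surface at z = 0. Lengths are in m, angles in degrees, forces in N, time in s.
With the tool pointing down it reaches from about 0.325 to 0.85 m from the base axis. Payload 15.5 kg.
Tool frame: the origin (TCP) lies midway between the tips of the shut fingers; the grasp point (between the pads) lies 19 mm behind it; y points along the fingers, x is the direction in which the jaws open and shut, and the axes are right-handed (so a half turn about y gives the same grasp; the last joint's range is limited). The gripper opens to 91 mm and grips with 3 to 60 N. Pads are 32 mm wide; open, the fingers measure 118 mm over their backs; the gripper's body (76 mm by 178 mm) begins 60 mm behind the grasp point.
Start: joints at [66.377, 28.281, 77.091, -0, 74.628, -5.472], TCP at [0.195, 0.594, 0.214] pointing down, gripper open.
Joint ranges: [-166.48, 166.48], [-47.26, 123.95], [12.59, 153.08], [-70.14, 250.14], [6.76, 159.57], [-176.63, 176.63]. Speed limits (degrees/s): [108.29, 108.29, 147.25, 172.46, 172.46, 172.46].

INTERFACE

Orientations are given as a 3x3 rotation matrix whose columns are the frame's x, y, z axes.
In Python, from bench import ctrl gives the robot as it stands. The module is installed in compiled form; this text tells all that it offers. Calls block until the motion is done:
- ctrl.goto(position, orientation): joint-space move of the TCP to a pose.
- ctrl.move_l(position, vel=0.15, ori=None, contact_N=None): straight line of the TCP; ori=None keeps the orientation; vel is the mean speed in m/s. With contact_N (N) it stops when the force on the tool has changed by that much, and returns True; else False.
- ctrl.movej(angles): joint-space move.
- ctrl.command_gripper(opening): opening from 0.0 (shut) to 1.0 (fully open); the grip force is fixed at half the most; returns when the fingers have stopped.
- ctrl.sleep(seconds).
- ctrl.ik(position, orientation): joint angles nearest the present ones, or None.
- ctrl.read_camera(name): name is "scene" or "top" or "wrist"; returns the picture (480x640x3 uint8, blue, green, red); there is no depth.
- ctrl.camera_params(name): a dict with "fx", "fy", "cx", "cy" (pixels), "pose" (4x4, takes a point from camera to world coordinates); the wrist camera has in their place "T_tool_cam" (4x4, takes a point from camera to tool coordinates, whose origin is the TCP and whose axes are the tool frame's). Camera axes: x right, y up, looking along -z (the intrinsics and any distortion apply to the point x, -y, -z); pixel columns grow to the right and rows downward; lengths in m; the calibration is good to about 2 mm. A picture is of the moment at which its call begins: read the wrist's pose just before it. camera_params takes no time and is no camera call.
A pose or a line that the arm cannot do raises ctrl.MotionError and nothing moves.
- ctrl.sign_off(): hands the job in, once; it reports no verdict.
Readings, each from a call of its own:
- ctrl.current_t(): time.
- ctrl.current_q(): joint angles.
- ctrl.current_dq(): joint speeds.
- ctrl.current_effort(): joint torques, N m.
- ctrl.current_tool_pos(): TCP position.
- ctrl.current_eef_rot(): TCP orientation.
- ctrl.current_contact_force(): force on the tool from outside, world axes, zero at the start.
- ctrl.current_wrist_torque(): the same for the moment, N m.
- ctrl.current_grip_width(): opening from 0.0 (shut) to 1.0 (fully open).
Only numpy, scipy, OpenCV 4.12 (cv2) and the standard library are available. Lean on these libraries where they do the work, as an engineer would, in place of code of your own. Each camera call takes 0.05 s, during which the arm holds its last target. There are 200 camera calls.

TASK

Take the waisted steel test bar out of the slotted rack and hold it in the air in front of the inspection camera, its middle centred on the lens axis 14 cm from the lens, the bar leaning so that it stands upright and square in the tilted camera's picture: first hold one broad face square to the lens, still, for a good second, then turn the bar a quarter turn about its own length, so that one narrow edge is square to the lens, and finish there, still holding it steady. Do not bump the camera, leave the other two bars in the rack and leave the other things on the table where they are.

Things in the scene. Friction and masses are not known exactly. Their poses are not given: they have to be found in the camera images.
- waisted_bar: waisted flat steel test bar, 0.11 to 0.23 kg, 110 long x 24 wide x 10 mm thick; both edges cut in to an 11 mm waist, full width over 30 mm at each end. Starts upright in one of the rack's slots (varies), top 118 mm above the table. Origin: centre of its lower end. x = thickness (normal of broad faces), y = width (normal of narrow edges), z = length, up. Grip the upper end by edges or faces
- bar_middle (a point): the middle of the waisted bar, 55 mm from either end on its long axis; axes as the bar's
- straight_bar: plain straight steel bar 110 x 24 x 10 mm without any cut-out, standing in another slot; stays there. Origin at the centre of its lower end, axes as for the waisted bar
- notched_bar: steel bar 110 x 24 x 10 mm with one square notch 18 mm long and 11 mm deep in the middle of one edge only, standing in another slot; stays there. Origin at the centre of its lower end, axes as for the waisted bar
- rack: fixed grey plastic block 60 (x) x 180 (y) x 36 mm high, three slots in a row along its y at -60, 0, +60 mm, each 28 mm deep and 1 to 2 mm larger than a bar's section. The bars stand in it with axes parallel to the rack's, broad faces toward its long sides. Origin: centre of its underside, z up
- inspection_camera: fixed inspection camera on a stand: dark base plate 110 x 100 x 14 mm, steel column to 336 mm height, camera body 46 x 46 x 62 mm with a lens barrel of 38 mm diameter; looks along the stand's -x (roughly toward the robot) and 30 degrees downward. Origin: on the table right under the lens's front rim (60 mm ahead of the base's centre), z up
- lens_front (a point): centre of the lens's front rim, 270 mm above the table. x axis = backward along the optical axis into the camera, y = horizontal, z = up in the camera's picture
- view_point (a point): where the bar's middle is shown: on the lens axis, 140 mm before the lens rim, 200 mm above the table. x points to the lens (rising 30 degrees), y is level, z = up in the picture, leaning 30 degrees from vertical away from the camera. Bar's z along this z; first bar's x along this x (broad face shown), then bar's y along this x (narrow edge shown), either face, either edge
- loupe: small black cone-shaped loupe, 37 mm diameter, 33 mm high, bystander. Origin at the centre of its underside
- brown_mount: brown moulded sample disc, 30 mm diameter, 17 mm high, bystander. Origin at the centre of its underside
- objective_can: round can with a black screw cap, 44 mm diameter, 63 mm high, bystander. Origin at the centre of its underside
There are look-alikes about, which are no part of the job. What is shaped like the waisted_bar but brown or orange is not meant.

How it is judged:
By the outcome, as a careful person would: the job done as asked, in the order asked, and still so for the second after the job is handed in, while the arm keeps its last pose, push and grip.
It also fails if it takes over 48 s, if anything falls off the work surface, if the arm or the gripper's body presses on something with over 40 N, if the wrist force passes 120 N, or if a joint passes its speed limit or range.

## Working session

There is one attempt and no reset: what is moved stays moved. The work goes in short steps, each a Python script; the robot and the scene stay as the last script left them, time stands still between calls to the robot, and variables do not carry over. Pictures are saved under pics/ and viewed, about 8 in all and at most 12, crops included, and the job is handed in when it is done.

```bash
mkdir -p pics
python3 - <<'E'
from bench import ctrl
import cv2,numpy as np
np.set_printoptions(precision=4,suppress=True)
for n in ["scene","top"]:
    cv2.imwrite(f"pics/{n}1.png",ctrl.read_camera(n))
for n in ["scene","top","wrist"]: print(n,ctrl.camera_params(n))
print(ctrl.current_t(),ctrl.current_eef_rot(),ctrl.current_grip_width())
E
```

```text
scene {'fx': 594.8358960085043, 'fy': 594.8358960085043, 'cx': 324.8891697419043, 'cy': 240.44662725940296, 'pose': array([[-0.6654,  0.435 , -0.6066, -0.0159],
       [-0.7461, -0.4129,  0.5224,  0.1712],
       [-0.0233,  0.8002,  0.5993,  0.7645],
       [ 0.    ,  0.    ,  0.    ,  1.    ]])}
top {'fx': 561.5799454536726, 'fy': 561.5799454536726, 'cx': 311.0164831963988, 'cy': 235.8920434085098, 'pose': array([[ 0.0259,  0.9897, -0.1406,  0.4382],
       [-0.9996,  0.0264,  0.0021, -0.3593],
       [ 0.0058,  0.1405,  0.9901,  1.289 ],
       [ 0.    ,  0.    ,  0.    ,  1.    ]])}
wrist {'fx': 400.96949512119244, 'fy': 400.96949512119244, 'cx': 317.0297071511054, 'cy': 244.46954828175538, 'T_tool_cam': array([[ 1.    ,  0.0009, -0.0002,  0.0003],
       [-0.0005,  0.2974, -0.9548, -0.1711],
       [-0.0008,  0.9548,  0.2974,  0.085 ],
       [ 0.    ,  0.    ,  0.    ,  1.    ]])}
0.1 [[ 0.3116 -0.0004 -0.9502]
 [ 0.9502 -0.001   0.3116]
 [-0.0011 -1.      0.0001]] 1.0019032100563194
```

View pics/scene1.png

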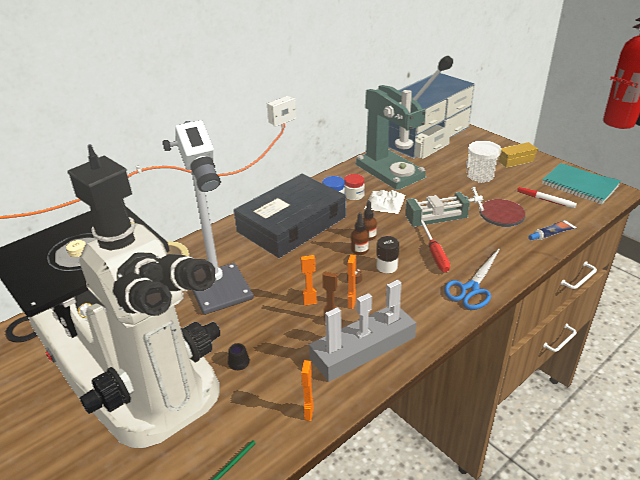

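View pics/top1.png

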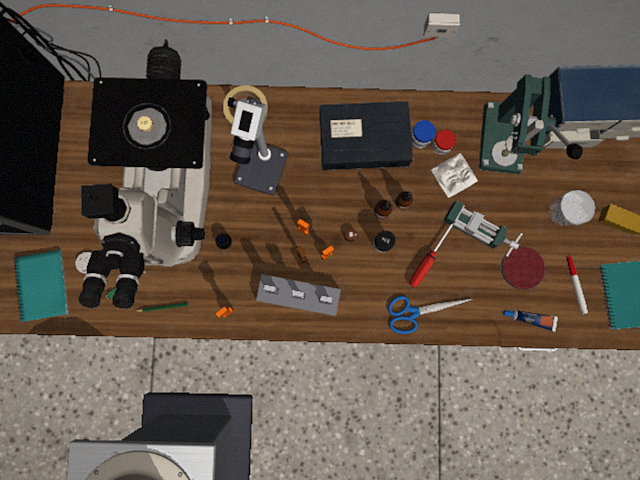

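Scene view: the rack is at about (362,345), with steel bars at (333,330), (365,315) and (393,300). The orange and brown look-alikes are at (309,280), (351,282), (330,292) and (307,390), and they are excluded by colour. The middle steel bar looks waisted, so I'll check it in a close crop and compute the rack and camera poses.

Run:
```python
import cv2,numpy as np
a=cv2.imread("pics/scene1.png"); b=cv2.imread("pics/top1.png")
A=cv2.resize(a[270:390,300:430],None,fx=4.5,fy=4.5,interpolation=cv2.INTER_CUBIC)
cv2.imwrite("pics/c1.png",A)
B=cv2.resize(b[80:320,200:360],None,fx=2.5,fy=2.5,interpolation=cv2.INTER_CUBIC)
C=cv2.resize(a[110:320,140:270],(371,600),interpolation=cv2.INTER_CUBIC)
cv2.imwrite("pics/c2.png",np.hstack([B,C]))
```

```text
(no output)
```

View pics/c1.png

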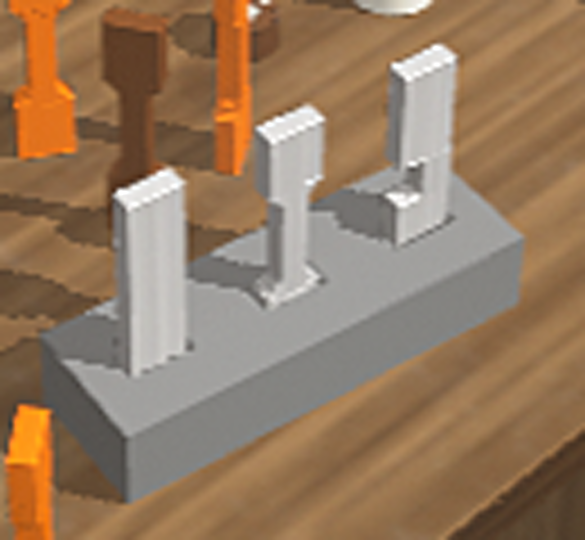

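View pics/c2.png

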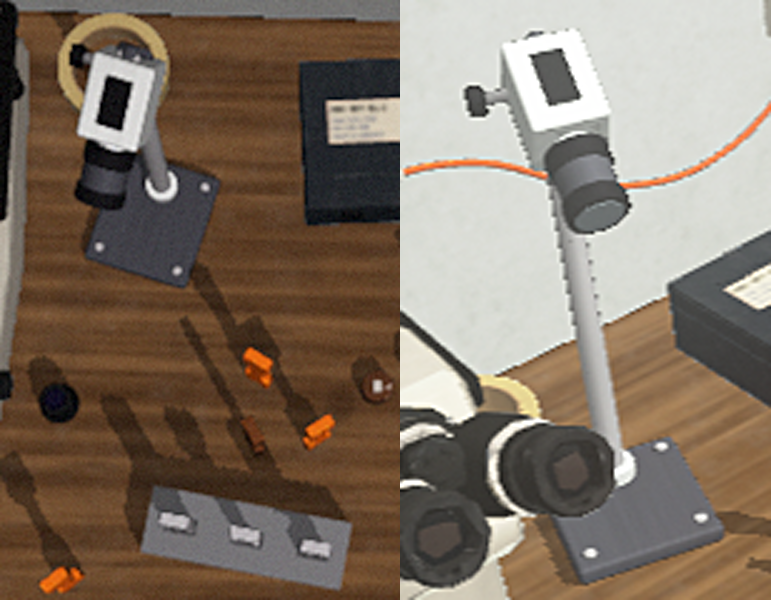

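The crop shows the middle steel bar cut in on both edges, so it is the target. The left bar is straight and the right one has a notch on one side only. Next I fit the planar poses of rack and stand from both views.

```bash
cat > h.py <<'E'
from bench import ctrl
import cv2,numpy as np
from scipy.optimize import least_squares
np.set_printoptions(precision=4,suppress=True)
def proj(p,P,T=None):
    T=P['pose'] if T is None else T
    c=(np.asarray(p)-T[:3,3])@T[:3,:3]
    return np.stack([P['cx']+P['fx']*c[...,0]/-c[...,2],P['cy']-P['fy']*c[...,1]/-c[...,2]],-1)
def fit(obs,x0):
    def W(v,p):
        c,s=np.cos(v[2]),np.sin(v[2]); p=np.asarray(p)
        return np.array([v[0]+c*p[0]-s*p[1],v[1]+s*p[0]+c*p[1],p[2]])
    f=lambda v:np.concatenate([(proj(W(v,p),P,T)-px) for P,T,p,px in obs])
    r=least_squares(f,x0,loss='soft_l1'); return r.x,f(r.x).reshape(-1,2)
E
python3 - <<'E'
from h import *
t=ctrl.camera_params("top");s=ctrl.camera_params("scene")
T=lambda x,y:(np.array([x,y])+.5)/2.5+[200,80]-.5
C1=lambda x,y:(np.array([x,y])+.5)/4.5+[300,270]-.5
C2=lambda x,y:(np.array([x-400,y])+.5)/2.856+[140,110]-.5
o=[(t,None,p,T(*q)) for p,q in [((.005,-.05,.014),(186,286)),((.005,.05,.014),(84,257)),((.115,-.05,.014),(219,180))]]
o+=[(s,None,p,C2(*q)) for p,q in [((.005,-.05,.014),(722,533)),((.005,.05,.014),(582,573)),((0,0,.27),(603,216))]]
v,r=fit(o,[.55,0.1,-.3]);print("stand",v[:2],np.degrees(v[2]));print(r)
o=[(t,None,(0,y,.118),T(*q)) for y,q in [(.06,(176,521)),(0,(245,535)),(-.06,(317,549))]]
o+=[(s,None,p,C1(*q)) for p,q in [((0,.06,.118),(149,188)),((0,0,.118),(291,123)),((0,-.06,.118),(424,61)),((-.03,.09,.036),(128,437)),((-.03,-.09,.036),(522,238))]]
o+=[(t,None,(-.03,.09,.036),T(141,552)),(t,None,(-.03,-.09,.036),T(340,588)),(t,None,(.03,.09,.036),T(155,487)),(t,None,(.03,-.09,.036),T(350,522))]
v,r=fit(o,[.4,-.3,-.2]);print("rack",v[:2],np.degrees(v[2]));print(r)
print(ctrl.current_t())
E
```

```text
stand [ 0.7205 -0.2246] -15.078483276544663
[[ 0.0213  1.0503]
 [-0.354   0.572 ]
 [ 0.6245 -0.6301]
 [ 1.1495 -2.972 ]
 [-0.8848  0.293 ]
 [-0.5802  0.0212]]
rack [ 0.4829 -0.3376] -9.084432990586395
[[-0.6739  0.1279]
 [ 0.099  -0.146 ]
 [-0.2694 -0.4088]
 [-0.0403 -0.2165]
 [-0.3668 -0.2965]
 [-0.298  -0.2969]
 [-0.0105  0.1952]
 [ 0.3697 -0.4445]
 [-0.0873  0.3696]
 [ 0.2337  1.0164]
 [-0.3882 -0.2364]
 [ 1.0137  0.6328]]
0.1
```

```bash
cat >> h.py <<'E'
from scipy.spatial.transform import Rotation as Ro
stand=np.array([.7205,-.2246]);sy=np.radians(-15.08)
rack=np.array([.4829,-.3376]);ry=np.radians(-9.08)
def view(stand=stand,sy=sy):
    sx=np.array([np.cos(sy),np.sin(sy),0]);c,s=np.cos(np.pi/6),.5
    up=np.array([0,0,1.]);xv=c*sx+s*up;zv=-s*sx+c*up;yv=np.cross(zv,xv)
    return np.r_[stand,.27]-.14*xv,xv,yv,zv
def Rt(jaw,fing): return np.stack([jaw,fing,np.cross(jaw,fing)],1)
E
python3 - <<'E'
from h import *
vp,xv,yv,zv=view();print(vp,ctrl.current_q())
rx=np.array([np.cos(ry),np.sin(ry),0]);rY=np.array([-np.sin(ry),np.cos(ry),0]);dn=np.array([0,0,-1.])
for n,j in [("+rx",rx),("-rx",-rx),("+ry",rY),("-ry",-rY)]:
    print("rack",n,ctrl.ik(np.r_[rack,.084],Rt(j,dn)),ctrl.ik(np.r_[rack,.25],Rt(j,dn)))
for n,j in [("+x",xv),("-x",-xv),("+y",yv),("-y",-yv)]:
    print("view",n,ctrl.ik(vp+.021*zv,Rt(j,-zv)))
t=ctrl.camera_params("top");s=ctrl.camera_params("scene")
a=cv2.imread("pics/scene1.png"); b=cv2.imread("pics/top1.png")
for j,col in [(xv,(0,255,0)),(yv,(0,0,255))]:
    R=Rt(j,-zv);o=vp+.021*zv
    for d,w,h in [((-.079,-.2),.089,.038),((0,-.079),.03,.016)]:
        P=np.array([[x,y,z] for y in d for x,z in [(-w,-h),(w,-h),(w,h),(-w,h)]])@R.T+o
        for im,c in [(a,s),(b,t)]:
            q=proj(P,c).round().astype(int)
            for k in range(4):
                for u,v in [(k,(k+1)%4),(k+4,(k+1)%4+4),(k,k+4)]: cv2.line(im,tuple(map(int,q[u])),tuple(map(int,q[v])),col,1)
    print(n,P[:, 2].min())
A=cv2.resize(a[50:350,0:400],(533,400));B=cv2.resize(b[60:340,60:330],(386,400))
B=cv2.resize(B,(386,400));cv2.imwrite("pics/m.png",cv2.resize(np.hstack([A,B]),(800,348)))
# microscope point triangulation
def tri(pt,ps):
    f=lambda X:np.r_[proj(X,t)-pt,proj(X,s)-ps]
    r=least_squares(f,[.6,0,.2]);return r.x,r.fun
print(tri((204,236),(216,332)))
E
```

```text
[ 0.6034 -0.1931  0.2   ] [66.3778 28.3134 77.1237 -0.0002 74.6265 -5.4694]
rack +rx [-40.7633  34.1389  90.1339  -0.      55.7272 -31.6833] [-40.7633  23.5103  79.4646  -0.      77.0251 -31.6833]
rack -rx [-40.7633  34.1389  90.1339  -0.      55.7272 148.3167] [-40.7633  23.5103  79.4646  -0.      77.0251 148.3167]
rack +ry [ -40.7633   34.1389   90.1339   -0.       55.7272 -121.6833] [ -40.7633   23.5103   79.4646    0.       77.0251 -121.6833]
rack -ry [-40.7633  34.1389  90.1339  -0.      55.7272  58.3167] [-40.7633  23.5103  79.4646  -0.      77.0251  58.3167]
view +x [-26.5149  17.3758 104.3811  11.7055  29.2485 -20.1827]
view -x [-26.5149  17.3758 104.3811  11.7055  29.2485 159.8173]
view +y [ -26.5149   17.3758  104.3811   11.7055   29.2485 -110.1827]
view -y [-26.5149  17.3758 104.3811  11.7055  29.2485  69.8173]
-y 0.20318653347947324
-y 0.21018653347947322
(array([ 0.6027, -0.1309,  0.0923]), array([-0.4682, -0.4212,  0.4551,  0.0651]))
```

View pics/m.png

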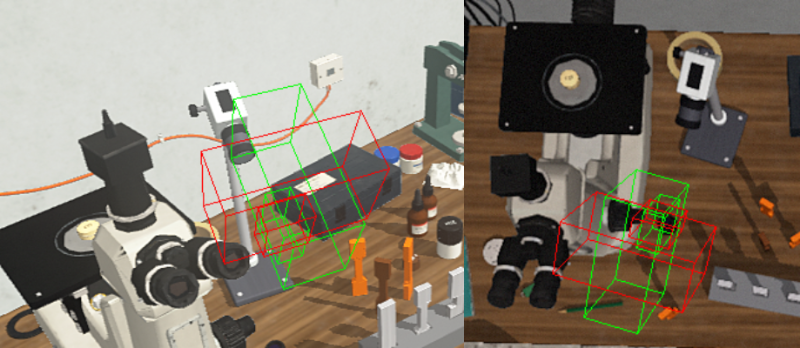

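Montage: the gripper boxes (red and green) at the view point sit clear of the inspection camera and close to the microscope eyepieces. I'll raise, retract and swing over the microscope, look at the stand with the wrist camera, then look at the rack.

Run:
```python
from h import *
t=ctrl.camera_params("top");s=ctrl.camera_params("scene")
f=lambda X:np.r_[proj(X,t)-(127,300),proj(X,s)-(200,275)]
r=least_squares(f,[.6,0,.2]);print("eyepiece",r.x,r.fun)
vp,xv,yv,zv=view();dn=np.array([0,0,-1.])
def down(a,r,z,j=None):
    a=np.radians(a);return np.array([r*np.cos(a),r*np.sin(a),z])
R0=ctrl.current_eef_rot()
p=down(66.4,.36,.55)
q=ctrl.ik(p,R0);print(q)
rx=np.array([np.cos(ry),np.sin(ry),0])
hov=vp+.12*zv; R=Rt(-yv,-zv)
print(ctrl.ik(hov,R))
ctrl.movej(q)
q=list(q);q[0]=-30;q[5]=69;ctrl.movej(q)
ctrl.goto(hov,R);ctrl.sleep(.2)
np.savez("w1.npz",p=ctrl.current_tool_pos(),R=ctrl.current_eef_rot())
cv2.imwrite("pics/w1.png",ctrl.read_camera("wrist"))
q=ctrl.ik(np.r_[rack,.26],Rt(-rx,dn))
ctrl.movej(q);ctrl.command_gripper(.55);ctrl.sleep(.1)
np.savez("w2.npz",p=ctrl.current_tool_pos(),R=ctrl.current_eef_rot())
cv2.imwrite("pics/w2.png",ctrl.read_camera("wrist"))
print(ctrl.current_t(),ctrl.current_tool_pos(),ctrl.current_contact_force())
```

```text
eyepiece [ 0.4578 -0.0545  0.3426] [-1.2001 -1.0357  1.0326  0.1592]
[ 56.8811  -4.172   69.856   -0.0117 114.3786 -14.971 ]
[-27.9426   6.7815 102.7956   9.6788  41.4565  71.5299]
7.5083 [ 0.4829 -0.3376  0.26  ] [ 0.5541 -0.8495 -0.2251]
```

View pics/w1.png

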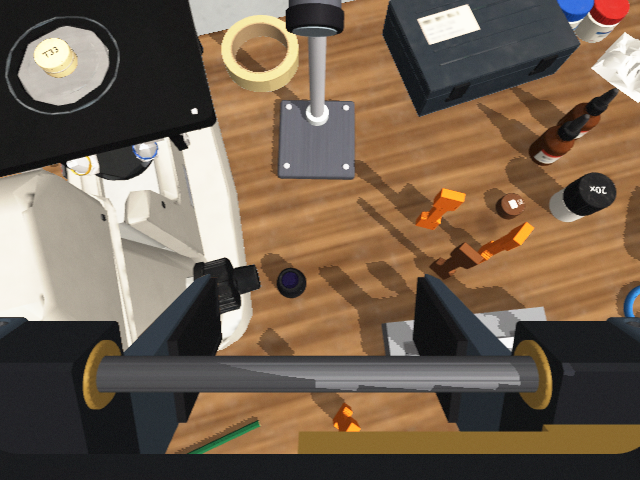

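View pics/w2.png

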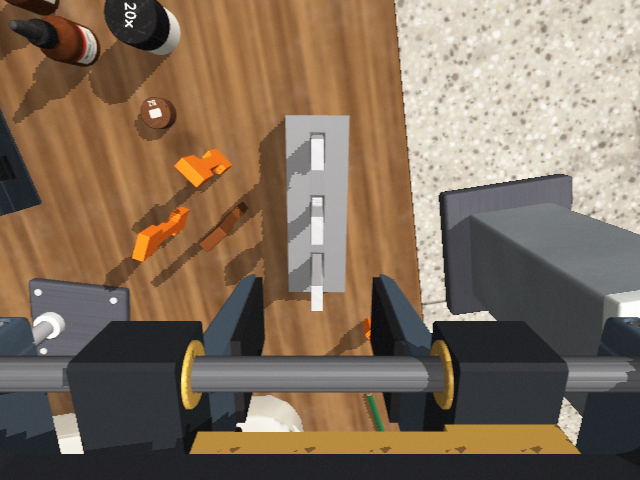

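Run:
```python
from h import *
w=ctrl.camera_params("wrist")
def pose(f):
    d=np.load(f);M=np.eye(4);M[:3,:3]=d['R'];M[:3,3]=d['p'];return M@w['T_tool_cam']
T1,T2=pose("w1.npz"),pose("w2.npz")
t=ctrl.camera_params("top");s=ctrl.camera_params("scene")
T=lambda x,y:(np.array([x,y])+.5)/2.5+[200,80]-.5
C2=lambda x,y:(np.array([x-400,y])+.5)/2.856+[140,110]-.5
wst=[(w,T1,p,np.array(q)) for p,q in [((.005,.05,.014),(278,178)),((.005,-.05,.014),(355,178)),((.115,.05,.014),(282,100)),((.115,-.05,.014),(354,101))]]
v,r=fit(wst,[.72,-.22,-.26]);print("stand wrist",v[:2],np.degrees(v[2]));print(r)
o=[(t,None,p,T(*q)) for p,q in [((.005,-.05,.014),(186,286)),((.005,.05,.014),(84,257)),((.115,-.05,.014),(219,180))]]
o+=[(s,None,p,C2(*q)) for p,q in [((.005,.05,.014),(582,573)),((0,0,.27),(603,216))]]
v,r=fit(o+wst,[.72,-.22,-.26]);print("stand all",v[:2],np.degrees(v[2]));print(r)
print("lens in w1",proj([v[0],v[1],.27],w,T1))
wr=[(w,T2,p,np.array(q)) for p,q in [((.03,-.09,.036),(286,115)),((-.03,-.09,.036),(349,115)),((-.03,.09,.036),(345,292)),((.03,.09,.036),(289,292))]]
v,r=fit(wr,[.48,-.33,-.16]);print("rack wrist",v[:2],np.degrees(v[2]));print(r)
# rectangle edges of middle bar in crop
im=cv2.imread("pics/w2.png");c=cv2.resize(im[185:255,285:350],None,fx=8,fy=8,interpolation=cv2.INTER_CUBIC)
print("bar top pred (prior)",proj([*rack,.118],w,T2),"(new)",proj([*v[:2],.118],w,T2))
l=cv2.resize(cv2.imread("pics/w1.png")[0:70,280:350],None,fx=8,fy=8,interpolation=cv2.INTER_CUBIC)
cv2.imwrite("pics/c3.png",cv2.resize(np.hstack([c,l[:560]]),None,fx=.74,fy=.74))
```

```text
stand wrist [ 0.718  -0.2236] -15.733122620289478
[[-0.4791 -0.5848]
 [ 0.7839  0.2052]
 [-1.801   0.2831]
 [ 0.9272 -0.0013]]
stand all [ 0.7185 -0.2242] -15.451069198813576
[[-0.2119  2.0082]
 [-0.5107  1.2625]
 [ 0.6893  0.3919]
 [-0.5321  0.8246]
 [-0.1234  0.5783]
 [-0.1261 -0.8844]
 [ 1.1183 -0.4564]
 [-1.8688  0.0069]
 [ 0.8421 -0.6075]]
lens in w1 [316.7863  33.995 ]
rack wrist [ 0.4828 -0.3356] -9.262092102719583
[[-0.5189  0.1441]
 [ 0.4624  0.3014]
 [ 0.0223 -0.2185]
 [ 0.0246 -0.3419]]
bar top pred (prior) [316.802  228.6917] (new) [317.2706 231.0442]
```

View pics/c3.png

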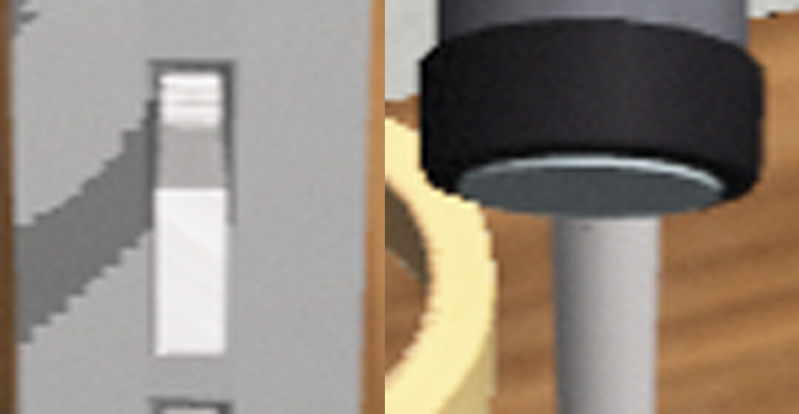

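Run:
```python
from h import *
w=ctrl.camera_params("wrist")
def pose(f):
    d=np.load(f);M=np.eye(4);M[:3,:3]=d['R'];M[:3,3]=d['p'];return M@w['T_tool_cam']
T1=pose("w1.npz")
t=ctrl.camera_params("top");s=ctrl.camera_params("scene")
T=lambda x,y:(np.array([x,y])+.5)/2.5+[200,80]-.5
C2=lambda x,y:(np.array([x-400,y])+.5)/2.856+[140,110]-.5
o=[(w,T1,p,np.array(q)) for p,q in [((.005,.05,.014),(278,178)),((.005,-.05,.014),(355,178)),((.115,.05,.014),(282,100)),((.115,-.05,.014),(354,101))]]
o+=[(w,T1,(0,0,.27),np.array([314.6,31.1]))]
o+=[(t,None,p,T(*q)) for p,q in [((.005,-.05,.014),(186,286)),((.005,.05,.014),(84,257)),((.115,-.05,.014),(219,180))]]
o+=[(s,None,p,C2(*q)) for p,q in [((.005,.05,.014),(582,573)),((0,0,.27),(603,216))]]
v,r=fit(o,[.72,-.22,-.26]);print("stand",v[:2],np.degrees(v[2]));print(r)
with open("h.py","a") as f: f.write(f"stand=np.array([{v[0]},{v[1]}]);sy={v[2]}\nrack=np.array([.4828,-.3357]);ry=np.radians(-9.2)\n")
rk=np.array([.4828,-.3357]);a=np.radians(-9.2);rx=np.array([np.cos(a),np.sin(a),0]);R=Rt(-rx,np.array([0,0,-1.]))
ctrl.move_l(np.r_[rk,.2],ori=R)
print("touch",ctrl.move_l(np.r_[rk,.084],vel=.1,contact_N=8))
ctrl.command_gripper(0.0);print(ctrl.current_grip_width()*91,ctrl.current_contact_force())
ctrl.move_l(np.r_[rk,.26],vel=.1);ctrl.sleep(.2)
print(ctrl.current_grip_width()*91,ctrl.current_contact_force(),ctrl.current_tool_pos(),ctrl.current_t())
np.savez("w3.npz",p=ctrl.current_tool_pos(),R=ctrl.current_eef_rot())
a=ctrl.read_camera("scene");b=ctrl.read_camera("wrist")
A=cv2.resize(a[150:400,270:470],(480,600));
cv2.imwrite("pics/g.png",np.hstack([A,cv2.resize(b[100:460,220:412],(320,600))]))
cv2.imwrite("pics/g_scene.png",a);cv2.imwrite("pics/g_wrist.png",b)
```

```text
stand [ 0.7195 -0.2237] -15.733155330301843
[[-0.6507 -1.6561]
 [ 0.563  -0.8671]
 [-1.9664 -0.6937]
 [ 0.7169 -0.979 ]
 [ 1.0834  1.8343]
 [-0.4288  1.6967]
 [-0.6576  0.7549]
 [ 0.6945  0.1535]
 [-1.07    0.5959]
 [-0.7133  0.4597]]
touch False
9.895479418006724 [-0.094   0.7897  0.08  ]
9.902499112741925 [-0.3878  0.1017 -2.4729] [ 0.4827 -0.3356  0.2597] 12.1667
```

View pics/g.png

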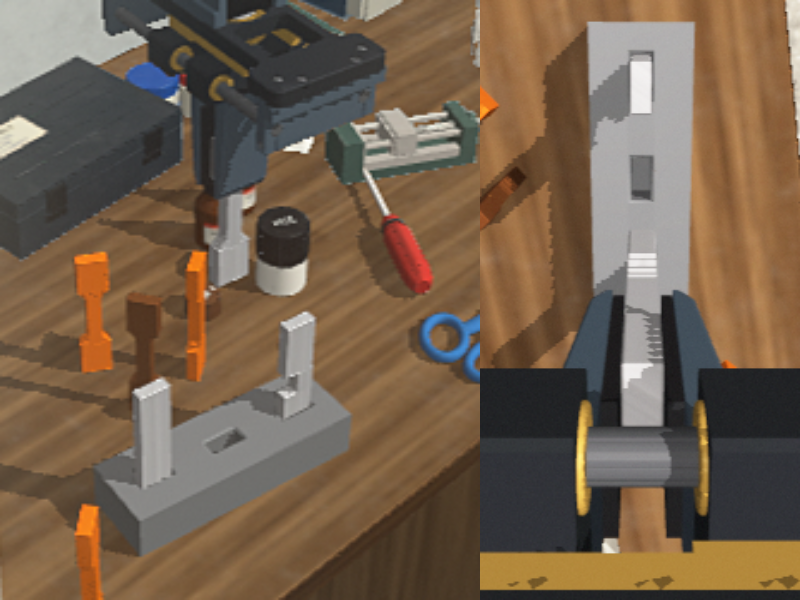

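The bar is out and held: 9.9 mm grip, 2.5 N weight, hanging straight, with the other two still in the rack. Next is the first view pose.

Run:
```python
from h import *
vp,xv,yv,zv=view();R=Rt(-xv,-zv);g=vp+.021*zv
print(vp,ctrl.ik(g,R))
ctrl.goto(g+.04*zv-.03*xv,R)
ctrl.move_l(g,vel=.08);ctrl.sleep(.5)
p=ctrl.current_tool_pos();E=ctrl.current_eef_rot()
print("err mm",(p-g)*1e3,"deg",np.degrees(Ro.from_matrix(E@R.T).magnitude()),ctrl.current_grip_width()*91,ctrl.current_contact_force(),ctrl.current_t())
out=[]
for n in ["scene","top"]:
    c=ctrl.camera_params(n);im=ctrl.read_camera(n);cv2.imwrite(f"pics/v_{n}.png",im)
    q=proj(vp,c);k=8;x0,y0=(q-[25,37]).round().astype(int)
    big=cv2.resize(im[y0:y0+75,x0:x0+50],None,fx=k,fy=k,interpolation=cv2.INTER_CUBIC)
    # expected bar outline
    for s in (1,-1):
        P=np.array([vp+a*zv+b*yv+s*.005*xv for a,b in [(-.055,-.012),(-.055,.012),(-.025,.012),(-.025,-.012)]])
        cv2.polylines(big,[((proj(P,c)-[x0,y0]+.5)*k).round().astype(int)],True,(0,0,255) if s==1 else (0,200,0),1)
    out.append(big)
cv2.imwrite("pics/v.png",np.hstack(out))
```

```text
[ 0.6034 -0.1931  0.2   ] [-26.5149  17.3758 104.3811  11.7055  29.2485 159.8173]
err mm [-0.0281 -0.0089  0.1023] deg 0.009108232565909627 9.521478937159074 [-0.2595  0.227  -2.1903] 14.3833
```

View pics/v.png

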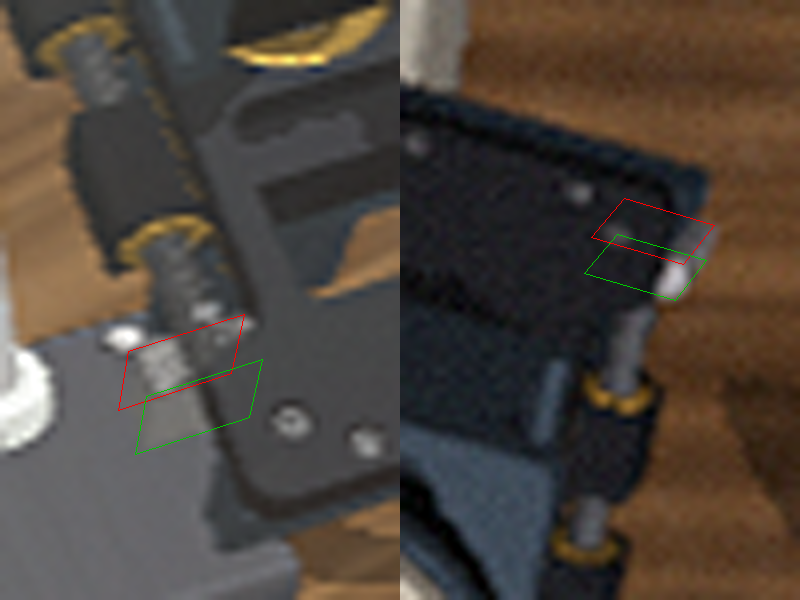

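The red and green outlines match the bar's lower end where it shows beside the gripper. My `view()` defaults still used the first stand fit, which is 2.4 mm and 0.65° off the combined one. I'll correct that, hold the broad face, then turn by joint 6.

Run:
```python
from h import *
vp,xv,yv,zv=view(stand,sy);R=Rt(-xv,-zv);g=vp+.021*zv
ctrl.move_l(g,vel=.05,ori=R);ctrl.sleep(2.5)
E=ctrl.current_eef_rot();print(vp,"err mm",(ctrl.current_tool_pos()-g)*1e3,np.degrees(Ro.from_matrix(E@R.T).magnitude()),np.abs(ctrl.current_dq()).max(),ctrl.current_t())
R2=Rt(-yv,-zv);q0=np.array(ctrl.current_q());q1=np.array(ctrl.ik(g,R2));print(q1-q0)
for f in (.33,.67,1): ctrl.movej(list(q0+f*(q1-q0)))
ctrl.sleep(1.5)
p=ctrl.current_tool_pos();E=ctrl.current_eef_rot()
print("err mm",(p-g)*1e3,np.degrees(Ro.from_matrix(E@R2.T).magnitude()),np.abs(ctrl.current_dq()).max(),ctrl.current_grip_width()*91,ctrl.current_contact_force(),ctrl.current_t())
out=[]
for n in ["wrist","scene"]:
    c=ctrl.camera_params(n);im=ctrl.read_camera(n);cv2.imwrite(f"pics/f_{n}.png",im)
    T=None
    if n=="wrist":
        M=np.eye(4);M[:3,:3]=E;M[:3,3]=p;T=M@c['T_tool_cam'];h=70;k=4
    else: h=37;k=8
    ctr=proj(vp-.03*zv,c,T);x0,y0=np.maximum((ctr-[h*.66,h]).round().astype(int),0)
    big=cv2.resize(im[y0:y0+2*h,x0:x0+int(1.33*h)],None,fx=k,fy=k,interpolation=cv2.INTER_CUBIC)
    for s in (.012,-.012):  # bar y along x_v, bar x along y_v
        P=np.array([vp+a*zv+b*yv+s*xv for a,b in [(-.055,-.005),(-.055,.005),(-.025,.005),(-.025,-.005)]])
        cv2.polylines(big,[((proj(P,c,T)-[x0,y0]+.5)*k).round().astype(int)],True,(0,0,255) if s>0 else (0,200,0),1)
    out.append(cv2.resize(big,(390,590)))
cv2.imwrite("pics/f.png",np.hstack(out))
```

```text
[ 0.6028 -0.1909  0.2   ] err mm [ 0.0138 -0.0028 -0.0063] 0.001568776404540003 0.11137226871533953 17.2333
[ -0.0003  -0.0016   0.0013  -0.0001   0.0003 -90.0018]
err mm [-0.0284 -0.0158 -0.0175] 0.003143548102898608 0.1782450649304739 9.769221292014983 [ 0.461  -0.0434 -1.7945] 20.4917
```

View pics/f.png

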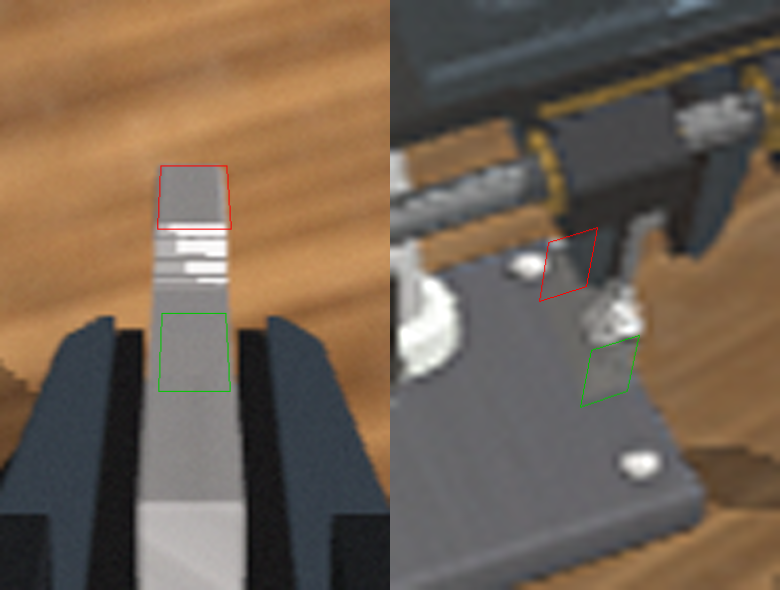

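Run:
```python
from bench import ctrl
ctrl.sleep(1.0);print(ctrl.current_t(),ctrl.current_grip_width()*91);ctrl.sign_off()
```

```text
21.5917 9.881441318182977
the job is handed in; nothing more can be done
```

I took the waisted bar from the middle slot, gripping its broad faces near the top. I held one broad face to the lens for about 2.5 s, turned it a quarter turn on joint 6, and handed it in at 21.6 s with one narrow edge to the lens, still gripped.

**What the last checks showed**
- **Arm pose:** within 0.1 mm and 0.01° of the target in both poses.
- **Bar in the hand:** in the final wrist and scene pictures, the bar's lower end matched its expected outline to about 1 pixel. The grip was steady at about 9.8 mm, so it had not slipped.
- **Contact:** outside forces stayed near the bar's own weight, about 2 N, at every reading. The pictures I viewed showed nothing displaced.

**What disagreed or went unchecked**
- **Camera position:** the camera views put the inspection camera 1–3 mm and about 0.6° apart. I used the combined fit, so expect an error of about that size in where the bar sits relative to the lens.
- **First pose corrected:** I first reached the broad-face pose using the older fit, about 2.4 mm off, and corrected it before the counted hold.
- **Not checked:** I took no picture of the whole bench at the end, and I had no view through the inspection camera itself.

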